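# Tamp the rock chunks level in the sample bin

## Robot

A 6-joint arm with a two-finger parallel gripper is mounted at the origin on the work surface. World frame = base frame: x ahead of the robot, y to its left, z up, the work surface at z = 0. Lengths are in mm, angles in rad, forces in N, time in s.
With the tool pointing down it reaches from about 350 to 925 mm from the base axis. Payload 6.4 kg.
Tool frame: the origin (TCP) lies midway between the tips of the shut fingers; the grasp point (between the pads) lies 19 mm behind it (r.grip_depth is the distance from the TCP to the grasp point, in mm); z points along the fingers, y is the direction in which the jaws open and shut (so a half turn about z gives the same grasp; the last joint's range is limited). The gripper opens to 85 mm and grips with 20 to 120 N. Pads are 22 mm wide; open, the fingers measure 114 mm over their backs; the gripper's body (76 mm by 85 mm) begins 54 mm behind the grasp point. The pads swing forward as they close: fully open they stand 13 mm farther back than shut.
Start: joints at [-1.311, 0.245, 1.558, -0, 1.339, -0.174], TCP at [273.215, -589.803, 209.49] pointing down, gripper open.
Joint ranges: [-3.13, 3.13], [-1.02, 2.26], [0.13, 2.54], [-0.95, 4.09], [0.21, 2.88], [-2.74, 2.74]. Speed limits (rad/s): [2.57, 2.57, 3.14, 3.14, 3.14, 3.14].

## Interface

Orientations are given as a rotation vector (axis times angle).
In Python, from plant import r gives the robot as it stands.
- The arm moves only by the tool apply_moves, never from a script. Its argument "increments" is a list of rows, each an object of numbers: "dx", "dy", "dz": the shift along the tool's x, y, z in cm; "rx", "ry", "rz": the turn, a rotation vector about the tool's x, y, z in degrees; "grip": the opening, from 0 (shut) to 1 (fully open). A call has 1 to 20 rows; each row is the pose to reach, as a shift and turn from the pose measured when the call began, along the tool's axes at that moment; what a row does not reach only later rows make up. A row lasts 1/12 s, in which the tool goes at most 41.7 mm and 7.16 degrees, less where a joint would pass 70% of its speed; a pose out of reach is approached as far as the arm can. A call with a gripper value outside its range is refused whole. The fingers move at their own pace and stop on an object; "force" is the grip in N (left out, the last holds). Time passes only in rows, so rows that repeat a pose let the fingers close. It gives the time, the measured TCP pose, the force and the opening at its end, in the units of the state.
- r.observe(): the state, without advancing time (a new reading comes with each control period).
- r.capture(name): name is "scene" or "top" or "wrist"; returns a dict with "img" (384x512x3 uint8, red, green, blue), "range_z" (384x512 float32, mm along the optical axis (not along the pixel's ray), 0 where there is no reading), "intrinsics" (3x3 intrinsics, pixels), "k1" (the pictures are not rectified: a ray, as slopes to the right and down, at radius r is drawn at 1 + k1 r^2 times it, then the intrinsics apply), "rvec" (rotation vector, rad) and "tvec" (3), from world to camera coordinates, as OpenCV has them. Camera axes: x right, y down, z forward; pixel columns grow to the right and rows downward; lengths in mm; the calibration is good to about 2 mm. A picture is of the moment at which its call begins.
- r.finish_job(): hands the job in, once; it reports no verdict.
The state is a dict: "t": time; "joint_pos": joint angles; "qd": joint speeds; "tau": joint torques, N m; "eef_pos": TCP position; "tcp_rot": TCP orientation; "wrist_force": force on the tool from outside, world axes, zero at the start; "torque": the same for the moment, N m; "gripper_width": opening from 0.0 (shut) to 1.0 (fully open).
Only numpy, scipy, OpenCV 4.12 (cv2) and the standard library are available. Lean on these libraries where they do the work, as an engineer would, in place of code of your own. Each camera call takes 0.05 s, during which the arm holds its last target.

## Task

Take the flat disc tamper by its handle and press the two rock chunks that stand proud in the bin down with it, until all the chunks lie level below the rim. Use the tamper, not the fingers. Then stand the tamper upright on the bench again, clear of the bin, and let go.

Things in the scene. Friction and masses are not known exactly. Their poses are not given: they have to be found in the camera images.
- tamper_handle (a point): Tamper, about 0.4 kg: flat aluminium disc 100 mm across, 12 mm thick, with a round upright wooden handle 30 mm in diameter whose top is 118 mm above the disc's underside. Stands on its disc on the bench. This point is on the handle's axis 75 mm above the underside, where to grip; z up along the handle. (A white pestle 36 mm across, a jar and a brush are bystanders.)
- bin: Open square grey bin fixed to the bench, 132 mm outside, 124 mm inside, rim 54 mm high, walls and floor 4 mm. Origin at the centre of its underside, on the bench; z up, x and y along its sides. Holds 9 loose rock chunks in 3 rows along its x; 7 lie on the floor, tops 42 mm above the bench; 2 stand proud. The tamper's disc fits inside with 12 mm to spare all round.
- chunk_a_c (a point): Proud tapered rock chunk, 40 mm tall, 44 x 34 mm on top, 23 x 34 mm below, wedged between its row neighbours 38 mm from the bin's middle on its -y side; top about 64 mm above the bench at first. Pressed from above (5 to 20 N) it shoves them aside and sinks to the bin floor, where its top is 44 mm and this point, its centre (half-way up), 24 mm above the bench; z up.
- chunk_b_c (a point): The other proud chunk, same shape and behaviour, in the middle of the row 38 mm from the bin's middle on its +y side; top about 60 mm above the bench at first. Fully down, its top is 44 mm and this point, its centre (half-way up), 24 mm above the bench; z up. One press of the disc at the bin's middle covers both chunks.
There are look-alikes about, which are no part of the job. Leave any turquoise look-alike of the part that bears chunk_a_c alone.

How it is judged:
By the outcome, as a careful person would: the job done as asked, in the order asked, and still so for the second after the job is handed in, with the robot touching nothing.
It also fails if it takes over 42 s, if anything falls off the work surface, if the arm or the gripper's body presses on something with over 40 N, if the wrist force passes 120 N, or if a joint passes its speed limit or range.

## Working session

There is one attempt and no reset: what is moved stays moved. The work goes in short steps, Python scripts to look and compute and a tool call to move; the robot and the scene stay as the last step left them, time stands still between calls to the robot, and variables do not carry over. Pictures are saved under pics/ and viewed, and the job is handed in when it is done.

Besides the shell and the picture viewer there is one more tool, called after "Emit:" as a command line: name --argument value ..., lists and objects as JSON in quotes. apply_moves: Moves the arm, as the interface text tells. Its arguments: {"type":"object","properties":{"increments":{"type":"array"},"force":{"type":"number"}},"required":["increments"]}

```bash
ls; mkdir -p pics; cat > h.py <<'E'
import numpy as np,cv2
from plant import r
def cap(n,f):
    c=r.capture(n); cv2.imwrite(f'pics/{f}.png',c['img'][:,:,::-1]); np.savez(f'pics/{f}.npz',**{k:np.array(v) for k,v in c.items()}); return c
def cloud(c):
    K=np.array(c['intrinsics']);k1=float(c['k1']);z=np.array(c['range_z'])
    v,u=np.mgrid[0:z.shape[0],0:z.shape[1]]
    pts=np.stack([u,v],-1).reshape(-1,1,2).astype(np.float64)
    n=cv2.undistortPoints(pts,K,np.array([k1,0,0,0,0.]),).reshape(z.shape+(2,))
    P=np.dstack([n[...,0]*z,n[...,1]*z,z])
    R=cv2.Rodrigues(np.array(c['rvec'],float))[0]
    W=(P-np.array(c['tvec']).ravel())@R
    W[z==0]=np.nan
    return W
E
python3 - <<'E'
from h import *
for n in['scene','top','wrist']:
    c=cap(n,n+'0');print(n,c['intrinsics'],c['k1'],c['rvec'],c['tvec'])
print(r.observe())
E
```

```text
pics
scene [[391.38272505   0.         255.28510689]
 [  0.         391.38272505 193.3913979 ]
 [  0.           0.           1.        ]] 0.0018027539435879257 [ 2.32944388  0.93581558 -0.29772957] [-369.27732622 -242.33455911 1069.95576384]
top [[438.2630555    0.         257.30968263]
 [  0.         438.2630555  193.28349517]
 [  0.           0.           1.        ]] 0.01206843995598584 [ 2.17658229 -2.1859293   0.06314128] [-18.91878686 502.72740516 852.2153768 ]
wrist [[301.04238604   0.         254.21613966]
 [  0.         301.04238604 188.74563355]
 [  0.           0.           1.        ]] -0.07328068246280096 [-2.42981678  1.548864    0.23625699] [-649.64353843  -38.48725013  380.27763599]
{'t': 0.15, 'joint_pos': array([-1.31109950e+00,  2.45652231e-01,  1.55874038e+00, -1.82502089e-05,
        1.33869390e+00, -1.74085614e-01]), 'qd': array([ 0.00183702, -0.00164739, -0.0013379 , -0.00016526, -0.00129348,
        0.00062924]), 'tau': array([ 1.16648562e-04, -4.29988718e+01, -3.26550329e+01, -1.39391677e-04,
        3.55368051e-03,  8.36239963e-06]), 'eef_pos': array([ 273.08812181, -589.34242577,  208.63096152]), 'tcp_rot': array([-3.06653058e+00, -6.75739599e-01,  1.28221933e-04]), 'wrist_force': array([0.70441089, 0.81695569, 0.08094116]), 'torque': array([-0.00488936, -0.00989796,  0.00480232]), 'gripper_width': 0.9986329721812364}
```

View pics/scene0.png

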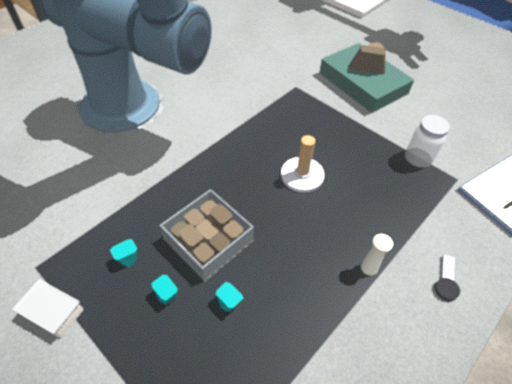

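View pics/top0.png

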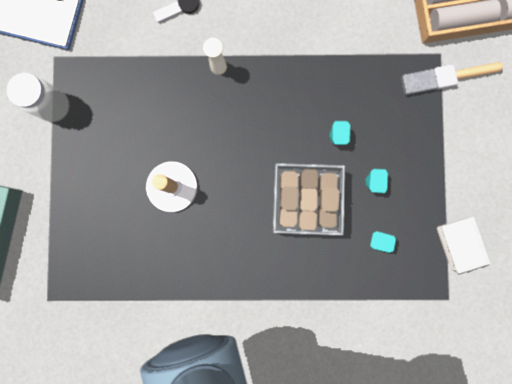

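View pics/wrist0.png

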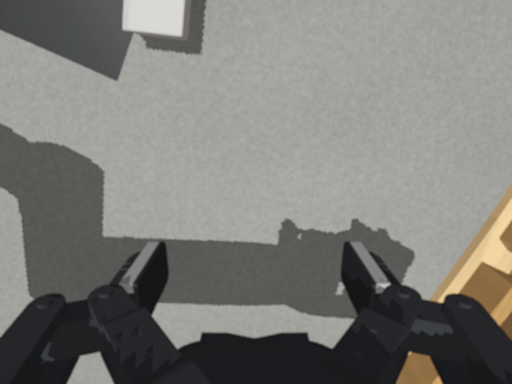

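The tamper is at about (171,187) in top and (303,160) in scene. The bin is at about (309,200) in top and (207,232) in scene. The three turquoise pieces are look-alikes, and the pestle is at (217,57) in top. Next I'll measure the tamper and bin from both views.

```bash
python3 - <<'E'
from h import *
def load(n): return dict(np.load(f'pics/{n}.npz'))
C={n:cloud(load(n+'0')) for n in('top','scene')}
T=C['top']; print('tam px',T[187,180],'handle',T[183,161],'bin rim',T[200,275],'floor',T[260,309])
cen=T[187,185]
for n,W in C.items():
    P=W.reshape(-1,3); P=P[~np.isnan(P).any(1)]
    d=np.hypot(P[:,0]-cen[0],P[:,1]-cen[1])<90
    Q=P[d]
    h=Q[Q[:,2]>30]; print(n,'handle z max',np.percentile(h[:,2],[50,95,99]),'n',len(h))
    t=h[h[:,2]>np.percentile(h[:,2],95)-5] ; print(' top mean',t.mean(0),'ext',t.min(0),t.max(0))
    disc=Q[(Q[:,2]>7)&(Q[:,2]<18)]
    (cx,cy),rad=cv2.minEnclosingCircle(disc[:,:2].astype(np.float32)); print(' disc',cx,cy,rad,np.median(disc[:,2]),len(disc),np.percentile(disc[:,:2],[1,99],axis=0))
    b=T[200,309]
    m=(abs(P[:,0]-b[0])<110)&(abs(P[:,1]-b[1])<95)
    B=P[m]; top=B[(B[:,2]>49)&(B[:,2]<58)]
    Z=B[B[:,2]>30]
    print(' bin rect',cv2.minAreaRect(Z[:,:2].astype(np.float32)),' pct',np.percentile(Z,[0.5,99.5],axis=0),'rimz',np.median(top[:,2]), 'bench',np.median(B[B[:,2]<12][:,2]))
# chunk tops map
for (u,v) in [(289,180),(309,178),(330,180),(289,200),(309,200),(330,200),(289,217),(309,220),(328,217)]:
    print(u,v,np.round(np.nanmedian(T[v-3:v+4,u-3:u+4].reshape(-1,3),axis=0),1))
img=load('top0')['img'][150:250,130:360]
cv2.imwrite('pics/topcrop.png',cv2.resize(img,None,fx=3.4,fy=3.4,interpolation=cv2.INTER_CUBIC)[:,:,::-1])
E
```

```text
tam px [516.06597482 133.04046703  14.99192531] handle [514.84736535 147.75312162 115.62873706] bin rim [487.3448251  -55.05796692  50.9536344 ] floor [ 369.73953571 -123.6164804     0.57276706]
top handle z max [114.58478854 118.09977881 118.87636197] n 366
 top mean [517.40644606 151.1527985  116.21107785] ext [504.14747632 137.27431718 113.2290957 ] [530.92362253 165.87372254 120.01777097]
 disc 517.6666870117188 151.50743103027344 49.93870544433594 10.480426964500884 1516 [[470.43767887 104.02890159]
 [564.97529979 198.19116557]]
 bin rect ((489.2677001953125, -119.68275451660156), (132.2562255859375, 131.98252868652344), 87.8243637084961)  pct [[ 422.59835684 -185.96644142   30.93201829]
 [ 555.88081398  -52.9613178    63.62560176]] rimz 52.7505156847917 bench -0.9523186409608977
scene handle z max [ 87.83602179 118.93800322 119.78263435] n 472
 top mean [519.0626371  148.35537777 117.94882797] ext [504.53522077 135.23581018 114.09862718] [532.39457204 163.09592376 120.62711016]
 disc 518.5120239257812 150.00157165527344 50.43113327026367 12.407575413660515 857 [[472.01448352 101.65374791]
 [566.26830758 197.04528657]]
 bin rect ((511.1811218261719, -121.88947296142578), (132.88600158691406, 176.59317016601562), 88.01294708251953)  pct [[ 424.01930068 -188.77984014   30.30352972]
 [ 557.74155845  -55.82067618   65.44138294]] rimz 53.732650442912146 bench 1.001002408153345
289 180 [526.5 -82.7  40.2]
309 178 [ 530.1 -121.3   40.2]
330 180 [ 526.1 -161.8   40.6]
289 200 [486.9 -81.3  57.2]
309 200 [ 487.6 -120.7   40.1]
330 200 [ 486.4 -158.    61.4]
289 217 [455.1 -82.   40.5]
309 220 [ 449.2 -120.3   40.8]
328 217 [ 454.8 -156.9   39.9]
```

View pics/topcrop.png

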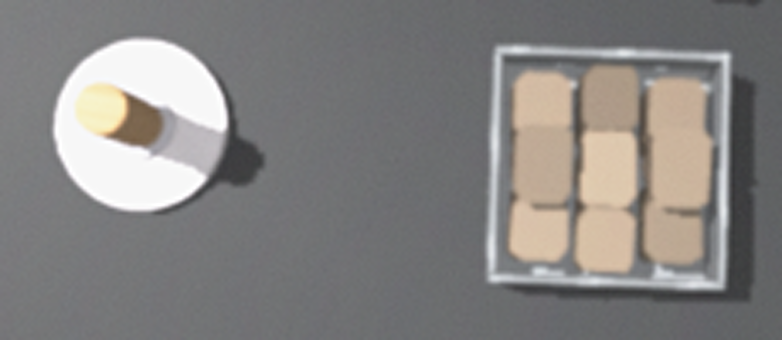

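```bash
cat >> h.py <<'E'
from scipy.spatial.transform import Rotation as Ro
def go(x,y,z,heading=0.):
    s=r.observe(); R=Ro.from_rotvec(s['tcp_rot']); p=np.array(s['eef_pos'])
    h=np.radians(heading); Rt=Ro.from_euler('z',h)*Ro.from_euler('x',np.pi)
    d=R.inv().apply(np.array([x,y,z])-p)/10; w=np.degrees((R.inv()*Rt).as_rotvec())
    print('t',round(s['t'],2),'pos',p.round(2),'tilt/heading',Ro.as_euler(R,'ZYX',degrees=True).round(2),'F',np.round(s['wrist_force'],1),'T',np.round(s['torque'],2),'g',round(s['gripper_width'],3))
    print('d cm',d.round(2),'rot deg',w.round(2))
E
python3 -c "
from h import *
go(518,150.5,210,-2)"
```

```text
t 0.15 pos [ 273.09 -589.34  208.63] tilt/heading [ 2.4850e+01 -1.0000e-02 -1.7992e+02] F [0.7 0.8 0.1] T [-0.   -0.01  0.  ] g 0.999
d cm [ 5.332e+01 -5.684e+01 -4.000e-02] rot deg [-9.000e-02  1.000e-02  2.685e+01]
```

Emit:
apply_moves --increments '[{"dx":2.65,"dy":-2.85,"rz":1.3},{"dx":5.3,"dy":-5.7,"rz":2.7},{"dx":8,"dy":-8.5,"rz":4},{"dx":10.7,"dy":-11.4,"rz":5.4},{"dx":13.3,"dy":-14.2,"rz":6.7},{"dx":16,"dy":-17,"rz":8},{"dx":18.7,"dy":-19.9,"rz":9.4},{"dx":21.3,"dy":-22.7,"rz":10.7},{"dx":24,"dy":-25.6,"rz":12},{"dx":26.6,"dy":-28.4,"rz":13.4},{"dx":29.3,"dy":-31.2,"rz":14.7},{"dx":32,"dy":-34.1,"rz":16},{"dx":34.6,"dy":-36.9,"rz":17.4},{"dx":37.3,"dy":-39.8,"rz":18.8},{"dx":40,"dy":-42.6,"rz":20.1},{"dx":42.6,"dy":-45.4,"rz":21.5},{"dx":45.3,"dy":-48.3,"rz":22.8},{"dx":48,"dy":-51.1,"rz":24.1},{"dx":50.7,"dy":-54,"rz":25.5},{"dx":53.3,"dy":-56.8,"rz":26.8}]'

```text
$.increments[0]: bad value
```

Emit:
apply_moves --increments '[{"dx":2.65,"dy":-2.85,"dz":0,"rx":0,"ry":0,"rz":1.3,"grip":1},{"dx":5.3,"dy":-5.7,"dz":0,"rx":0,"ry":0,"rz":2.7,"grip":1},{"dx":8,"dy":-8.5,"dz":0,"rx":0,"ry":0,"rz":4,"grip":1},{"dx":10.7,"dy":-11.4,"dz":0,"rx":0,"ry":0,"rz":5.4,"grip":1},{"dx":13.3,"dy":-14.2,"dz":0,"rx":0,"ry":0,"rz":6.7,"grip":1},{"dx":16,"dy":-17,"dz":0,"rx":0,"ry":0,"rz":8,"grip":1},{"dx":18.7,"dy":-19.9,"dz":0,"rx":0,"ry":0,"rz":9.4,"grip":1},{"dx":21.3,"dy":-22.7,"dz":0,"rx":0,"ry":0,"rz":10.7,"grip":1},{"dx":24,"dy":-25.6,"dz":0,"rx":0,"ry":0,"rz":12,"grip":1},{"dx":26.6,"dy":-28.4,"dz":0,"rx":0,"ry":0,"rz":13.4,"grip":1},{"dx":29.3,"dy":-31.2,"dz":0,"rx":0,"ry":0,"rz":14.7,"grip":1},{"dx":32,"dy":-34.1,"dz":0,"rx":0,"ry":0,"rz":16,"grip":1},{"dx":34.6,"dy":-36.9,"dz":0,"rx":0,"ry":0,"rz":17.4,"grip":1},{"dx":37.3,"dy":-39.8,"dz":0,"rx":0,"ry":0,"rz":18.8,"grip":1},{"dx":40,"dy":-42.6,"dz":0,"rx":0,"ry":0,"rz":20.1,"grip":1},{"dx":42.6,"dy":-45.4,"dz":0,"rx":0,"ry":0,"rz":21.5,"grip":1},{"dx":45.3,"dy":-48.3,"dz":0,"rx":0,"ry":0,"rz":22.8,"grip":1},{"dx":48,"dy":-51.1,"dz":0,"rx":0,"ry":0,"rz":24.1,"grip":1},{"dx":50.7,"dy":-54,"dz":0,"rx":0,"ry":0,"rz":25.5,"grip":1},{"dx":53.3,"dy":-56.8,"dz":0,"rx":0,"ry":0,"rz":26.8,"grip":1}]'

```text
t: 1.82
eef_pos: [518.0, 152.3, 209.4]
tcp_rot: [-3.14, 0.054, 0.001]
wrist_force: [1.4, -0.5, 0.4]
gripper_width: 1.002
```

```bash
python3 - <<'E'
from h import *
c=cap('wrist','wrist1'); W=cloud(c)
P=W.reshape(-1,3); P=P[~np.isnan(P).any(1)]
d=np.hypot(P[:,0]-518,P[:,1]-150.5)<70; Q=P[d]
h=Q[(Q[:,2]>112)&(Q[:,2]<124)]
if len(h):print('top',h.mean(0),h.min(0),h.max(0),len(h))
D=Q[(Q[:,2]>7)&(Q[:,2]<18)]
if len(D): print('disc',cv2.minEnclosingCircle(D[:,:2].astype(np.float32)),np.median(D[:,2]),D.min(0),D.max(0))
go(518,150.5,58,-2)
E
```

```text
top [519.92097244 150.69837272 117.79682985] [505.09847084 136.31666252 112.06298416] [533.59954347 165.18819423 120.28676794] 840
disc ((518.7445068359375, 150.64547729492188), 49.96406173706055) 12.183459384877155 [470.7423272  101.08876659   7.72609501] [567.49345543 200.25641579  17.99431093]
t 1.87 pos [519.01 157.29 209.49] tilt/heading [-1.790e+00 -3.000e-02 -1.797e+02] F [-3.5  1.7 -0. ] T [ 0.05  0.11 -0.02] g 0.999
d cm [-0.09  0.76 15.14] rot deg [-0.3  -0.03  0.21]
```

View pics/wrist1.png

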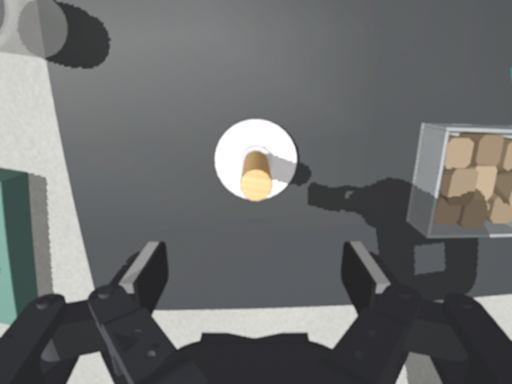

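The wrist view puts the handle top at (256,185) and the disc at (256,160). The wrist, top and scene measurements agree on a tamper axis of about (518.7, 150.5) and a top height of 118. I'll let the arm settle and then descend.

Emit:
apply_moves --increments '[{"dx":-0.05,"dy":0.7,"dz":0,"rx":0,"ry":0,"rz":0,"grip":1},{"dx":-0.05,"dy":0.7,"dz":1,"rx":0,"ry":0,"rz":0,"grip":1},{"dx":-0.05,"dy":0.7,"dz":2,"rx":0,"ry":0,"rz":0,"grip":1},{"dx":-0.05,"dy":0.7,"dz":3,"rx":0,"ry":0,"rz":0,"grip":1},{"dx":-0.05,"dy":0.7,"dz":4,"rx":0,"ry":0,"rz":0,"grip":1},{"dx":-0.05,"dy":0.7,"dz":5,"rx":0,"ry":0,"rz":0,"grip":1},{"dx":-0.05,"dy":0.7,"dz":5.5,"rx":0,"ry":0,"rz":0,"grip":1},{"dx":-0.05,"dy":0.7,"dz":5.5,"rx":0,"ry":0,"rz":0,"grip":1},{"dx":-0.05,"dy":0.7,"dz":5.5,"rx":0,"ry":0,"rz":0,"grip":1}]'

```text
t: 2.62
eef_pos: [518.2, 150.4, 154.2]
tcp_rot: [-3.136, 0.05, -0.0]
wrist_force: [0.4, 0.1, 0.1]
gripper_width: 0.999
```

```bash
python3 -c "
from h import *
go(518.7,150.5,57,-2)"
```

```text
t 2.62 pos [518.23 150.37 154.17] tilt/heading [  -1.81    0.   -179.7 ] F [0.4 0.1 0.1] T [0.   0.01 0.02] g 0.999
d cm [0.05 0.04 9.72] rot deg [-0.3   0.    0.19]
```

Emit:
apply_moves --increments '[{"dx":0.05,"dy":0.0,"dz":1,"rx":-0.3,"ry":0,"rz":0,"grip":1},{"dx":0.05,"dy":0.0,"dz":2.2,"rx":-0.3,"ry":0,"rz":0,"grip":1},{"dx":0.05,"dy":0.0,"dz":3.6,"rx":-0.3,"ry":0,"rz":0,"grip":1},{"dx":0.05,"dy":0.0,"dz":5,"rx":-0.3,"ry":0,"rz":0,"grip":1},{"dx":0.05,"dy":0.0,"dz":6.5,"rx":-0.3,"ry":0,"rz":0,"grip":1},{"dx":0.05,"dy":0.0,"dz":8,"rx":-0.3,"ry":0,"rz":0,"grip":1},{"dx":0.05,"dy":0.03,"dz":9,"rx":-0.3,"ry":0,"rz":0,"grip":1},{"dx":0.05,"dy":0.03,"dz":9.6,"rx":-0.3,"ry":0,"rz":0,"grip":1},{"dx":0.05,"dy":0.03,"dz":9.7,"rx":-0.3,"ry":0,"rz":0,"grip":1},{"dx":0.05,"dy":0.03,"dz":9.7,"rx":-0.3,"ry":0,"rz":0,"grip":1},{"dx":0.05,"dy":0.03,"dz":9.7,"rx":-0.3,"ry":0,"rz":0,"grip":1}]'

```text
t: 3.53
eef_pos: [519.4, 150.6, 57.8]
tcp_rot: [-3.141, 0.05, -0.002]
wrist_force: [-1.0, 0.4, -0.6]
gripper_width: 1.002
```

```bash
python3 -c "
from h import *
go(518.7,150.5,57,-2)"
```

```text
t 3.53 pos [519.38 150.63  57.84] tilt/heading [-1.8100e+00 -7.0000e-02 -1.7999e+02] F [-1.   0.4 -0.6] T [ 0.    0.02 -0.02] g 1.002
d cm [-0.07  0.01  0.08] rot deg [-0.01 -0.07  0.19]
```

Close on the handle at 80 N.

Emit:
apply_moves --increments '[{"dx":-0.05,"dy":0,"dz":0.05,"rx":0,"ry":0,"rz":0,"grip":0.6},{"dx":-0.05,"dy":0,"dz":0.05,"rx":0,"ry":0,"rz":0,"grip":0.4},{"dx":-0.05,"dy":0,"dz":0.05,"rx":0,"ry":0,"rz":0,"grip":0.2},{"dx":-0.05,"dy":0,"dz":0.05,"rx":0,"ry":0,"rz":0,"grip":0},{"dx":-0.05,"dy":0,"dz":0.05,"rx":0,"ry":0,"rz":0,"grip":0},{"dx":-0.05,"dy":0,"dz":0.05,"rx":0,"ry":0,"rz":0,"grip":0},{"dx":-0.05,"dy":0,"dz":0.05,"rx":0,"ry":0,"rz":0,"grip":0},{"dx":-0.05,"dy":0,"dz":0.05,"rx":0,"ry":0,"rz":0,"grip":0},{"dx":-0.05,"dy":0,"dz":0.05,"rx":0,"ry":0,"rz":0,"grip":0},{"dx":-0.05,"dy":0,"dz":0.05,"rx":0,"ry":0,"rz":0,"grip":0}]' --force 80

```text
t: 4.37
eef_pos: [519.2, 150.9, 57.8]
tcp_rot: [-3.141, 0.05, -0.003]
wrist_force: [-1.3, 3.3, 4.5]
gripper_width: 0.331
```

```bash
python3 -c "
from h import *
go(518.7,150.5,157,-2)"
```

```text
t 4.37 pos [519.2  150.95  57.84] tilt/heading [-1.8100e+00 -1.1000e-01 -1.7996e+02] F [-1.3  3.3  4.5] T [ 0.34  0.26 -0.04] g 0.331
d cm [-0.03  0.04 -9.92] rot deg [-0.04 -0.11  0.19]
```

Emit:
apply_moves --increments '[{"dx":0,"dy":0,"dz":-0.5,"rx":0,"ry":0,"rz":0,"grip":0},{"dx":0,"dy":0,"dz":-1.2,"rx":0,"ry":0,"rz":0,"grip":0},{"dx":0,"dy":0,"dz":-2.2,"rx":0,"ry":0,"rz":0,"grip":0},{"dx":0,"dy":0,"dz":-3.5,"rx":0,"ry":0,"rz":0,"grip":0},{"dx":0,"dy":0,"dz":-5,"rx":0,"ry":0,"rz":0,"grip":0},{"dx":0,"dy":0,"dz":-6.5,"rx":0,"ry":0,"rz":0,"grip":0},{"dx":0,"dy":0,"dz":-8,"rx":0,"ry":0,"rz":0,"grip":0},{"dx":0,"dy":0,"dz":-9,"rx":0,"ry":0,"rz":0,"grip":0},{"dx":0,"dy":0,"dz":-10,"rx":0,"ry":0,"rz":0,"grip":0},{"dx":0,"dy":0,"dz":-10,"rx":0,"ry":0,"rz":0,"grip":0},{"dx":0,"dy":0,"dz":-10,"rx":0,"ry":0,"rz":0,"grip":0}]' --force 100

```text
t: 5.28
eef_pos: [519.1, 150.8, 158.0]
tcp_rot: [-3.141, 0.05, -0.004]
wrist_force: [0.1, 0.1, -3.9]
gripper_width: 0.328
```

```bash
python3 - <<'E'
from h import *
for n in('scene','top'):
    c=cap(n,n+'2'); W=cloud(c);P=W.reshape(-1,3); P=P[~np.isnan(P).any(1)]
    Q=P[(np.hypot(P[:,0]-519,P[:,1]-150.5)<75)]
    D=Q[(Q[:,2]>95)&(Q[:,2]<125)]
    if n=='scene':
        pass
    print(n,len(D),D.min(0),D.max(0),np.median(D[:,2]))
    A=np.c_[D[:,:2]-[519,150],np.ones(len(D))]; k=np.ones(len(D),bool)
    for _ in range(8):
        s=np.linalg.lstsq(A[k],D[k,2],rcond=None)[0]; k=abs(A@s-D[:,2])<3
    print('plane',s,k.sum(),cv2.minEnclosingCircle(D[k][:,:2].astype(np.float32)))
go(490,-121,155,-2)
E
```

```text
scene 1138 [468.75701029  98.90560705  99.54088343] [568.16866689 199.61014182 124.76784915] 112.52358082565193
plane [-5.67407375e-04  4.52475191e-03  1.12526225e+02] 909 ((519.2821044921875, 149.6842803955078), 50.67458724975586)
top 1091 [467.3915905  101.79106005  99.55245805] [565.6216544  167.87254647 123.58032324] 109.8018465827985
plane [2.00761076e-03 2.19197475e-03 1.09816898e+02] 948 ((516.71728515625, 150.81170654296875), 49.50743865966797)
t 5.38 pos [518.22 150.76 156.73] tilt/heading [-1.8200e+00  1.0000e-02 -1.7998e+02] F [-0.3 -0.7 -5.4] T [-0.05  0.03 -0.01] g 0.333
d cm [-1.96 27.25  0.16] rot deg [-0.02  0.01  0.18]
```

View pics/scene2.png

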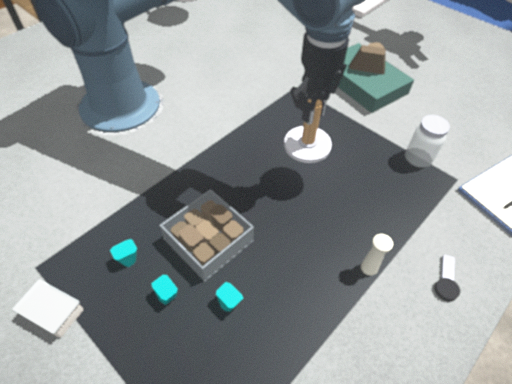

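The disc hangs level at about (519,150), seen at (307,143) in the scene view. Now carry it over the bin.

Emit:
apply_moves --increments '[{"dx":-0.05,"dy":0.7,"dz":0,"rx":0,"ry":0,"rz":0,"grip":0},{"dx":-0.15,"dy":2,"dz":0,"rx":0,"ry":0,"rz":0,"grip":0},{"dx":-0.3,"dy":4,"dz":0,"rx":0,"ry":0,"rz":0,"grip":0},{"dx":-0.5,"dy":6.5,"dz":0,"rx":0,"ry":0,"rz":0,"grip":0},{"dx":-0.65,"dy":9,"dz":0,"rx":0,"ry":0,"rz":0,"grip":0},{"dx":-0.85,"dy":11.5,"dz":0,"rx":0,"ry":0,"rz":0,"grip":0},{"dx":-1,"dy":14,"dz":0,"rx":0,"ry":0,"rz":0,"grip":0},{"dx":-1.2,"dy":16.5,"dz":0,"rx":0,"ry":0,"rz":0,"grip":0},{"dx":-1.4,"dy":19,"dz":0,"rx":0,"ry":0,"rz":0,"grip":0},{"dx":-1.55,"dy":21.5,"dz":0,"rx":0,"ry":0,"rz":0,"grip":0},{"dx":-1.7,"dy":23.5,"dz":0,"rx":0,"ry":0,"rz":0,"grip":0},{"dx":-1.8,"dy":25.2,"dz":0,"rx":0,"ry":0,"rz":0,"grip":0},{"dx":-1.9,"dy":26.5,"dz":0,"rx":0,"ry":0,"rz":0,"grip":0},{"dx":-1.9,"dy":27.2,"dz":0,"rx":0,"ry":0,"rz":0,"grip":0},{"dx":-1.9,"dy":27.2,"dz":0,"rx":0,"ry":0,"rz":0,"grip":0},{"dx":-1.9,"dy":27.2,"dz":0,"rx":0,"ry":0,"rz":0,"grip":0},{"dx":-1.9,"dy":27.2,"dz":0,"rx":0,"ry":0,"rz":0,"grip":0}]'

```text
t: 6.8
eef_pos: [490.3, -120.0, 156.3]
tcp_rot: [-3.14, 0.049, 0.001]
wrist_force: [0.3, -0.1, -4.7]
gripper_width: 0.33
```

```bash
python3 - <<'E'
from h import *
go(490.5,-121,130,-2)
c=cap('scene','scene3');W=cloud(c);P=W.reshape(-1,3); P=P[~np.isnan(P).any(1)]
D=P[(abs(P[:,2]-111.5)<5)&(np.hypot(P[:,0]-490,P[:,1]+121)<60)]
print('disc',cv2.minEnclosingCircle(D[:,:2].astype(np.float32)),np.median(D[:,2]))
B=P[(abs(P[:,2]-53.7)<2.5)&(abs(P[:,0]-490)<75)&(abs(P[:,1]+121)<75)]
print('rim',np.percentile(B,[1,99],axis=0))
cv2.imwrite('pics/scene3c.png',cv2.resize(c['img'][130:290,110:310],None,fx=3.5,fy=3.5)[:,:,::-1])
E
```

```text
t 6.8 pos [ 490.33 -119.97  156.35] tilt/heading [-1.8000e+00  4.0000e-02 -1.7995e+02] F [ 0.3 -0.1 -4.7] T [-0.01 -0.04  0.03] g 0.33
d cm [0.02 0.1  2.63] rot deg [-0.05  0.04  0.2 ]
disc ((490.6244812011719, -120.05372619628906), 50.65044403076172) 111.0280788413275
rim [[ 422.94533317 -188.65273544   51.51902349]
 [ 557.31566074  -56.37006443   56.07144783]]
```

View pics/scene3c.png

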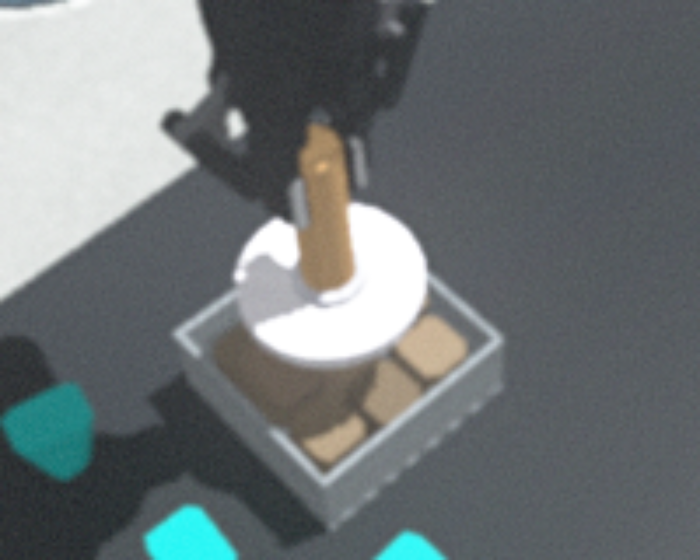

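Emit:
apply_moves --increments '[{"dx":0,"dy":0.18,"dz":0.5,"rx":0,"ry":0,"rz":0,"grip":0},{"dx":0,"dy":0.18,"dz":1,"rx":0,"ry":0,"rz":0,"grip":0},{"dx":0,"dy":0.18,"dz":1.5,"rx":0,"ry":0,"rz":0,"grip":0},{"dx":0,"dy":0.18,"dz":2,"rx":0,"ry":0,"rz":0,"grip":0},{"dx":0,"dy":0.18,"dz":2.4,"rx":0,"ry":0,"rz":0,"grip":0},{"dx":0,"dy":0.18,"dz":2.8,"rx":0,"ry":0,"rz":0,"grip":0},{"dx":0,"dy":0.18,"dz":3.1,"rx":0,"ry":0,"rz":0,"grip":0},{"dx":0,"dy":0.18,"dz":3.2,"rx":0,"ry":0,"rz":0,"grip":0},{"dx":0,"dy":0.18,"dz":3.3,"rx":0,"ry":0,"rz":0,"grip":0},{"dx":0,"dy":0.18,"dz":3.4,"rx":0,"ry":0,"rz":0,"grip":0},{"dx":0,"dy":0.18,"dz":3.5,"rx":0,"ry":0,"rz":0,"grip":0},{"dx":0,"dy":0.18,"dz":3.6,"rx":0,"ry":0,"rz":0,"grip":0},{"dx":0,"dy":0.18,"dz":3.7,"rx":0,"ry":0,"rz":0,"grip":0},{"dx":0,"dy":0.18,"dz":3.8,"rx":0,"ry":0,"rz":0,"grip":0}]' --force 110

```text
t: 8.02
eef_pos: [491.0, -122.0, 119.3]
tcp_rot: [3.141, -0.048, 0.002]
wrist_force: [-0.5, 1.4, 0.5]
gripper_width: 0.328
```

```bash
python3 -c "
from h import *
go(490.5,-121.8,101.5,-2)"
```

```text
t 8.02 pos [ 491.02 -121.99  119.29] tilt/heading [-1.7700e+00 -6.0000e-02  1.7999e+02] F [-0.5  1.4  0.5] T [-0.11  0.08 -0.01] g 0.328
d cm [-0.05 -0.02  1.78] rot deg [ 0.01 -0.06  0.23]
```

Contact is starting: force up about 5 N and the underside at about 62. I'll press on slowly.

Emit:
apply_moves --increments '[{"dx":-0.03,"dy":0,"dz":0.1,"rx":0,"ry":0,"rz":0,"grip":0},{"dx":-0.03,"dy":0,"dz":0.2,"rx":0,"ry":0,"rz":0,"grip":0},{"dx":-0.03,"dy":0,"dz":0.3,"rx":0,"ry":0,"rz":0,"grip":0},{"dx":-0.03,"dy":0,"dz":0.4,"rx":0,"ry":0,"rz":0,"grip":0},{"dx":-0.03,"dy":0,"dz":0.5,"rx":0,"ry":0,"rz":0,"grip":0},{"dx":-0.03,"dy":0,"dz":0.6,"rx":0,"ry":0,"rz":0,"grip":0},{"dx":-0.03,"dy":0,"dz":0.7,"rx":0,"ry":0,"rz":0,"grip":0},{"dx":-0.03,"dy":0,"dz":0.8,"rx":0,"ry":0,"rz":0,"grip":0}]'

```text
t: 8.68
eef_pos: [492.3, -122.6, 113.0]
tcp_rot: [3.14, -0.048, 0.007]
wrist_force: [0.9, -0.4, 6.7]
gripper_width: 0.326
```

```bash
python3 -c "
from h import *
go(490.5,-121.8,101.5,-2)"
```

```text
t 8.68 pos [ 492.34 -122.6   113.03] tilt/heading [ -1.77  -0.27 179.92] F [ 0.9 -0.4  6.7] T [ 0.16 -0.03  0.01] g 0.326
d cm [-0.19 -0.08  1.15] rot deg [ 0.08 -0.27  0.23]
```

Emit:
apply_moves --increments '[{"dx":-0.1,"dy":-0.05,"dz":0.2,"rx":0,"ry":-0.2,"rz":0,"grip":0},{"dx":-0.1,"dy":-0.05,"dz":0.3,"rx":0,"ry":-0.2,"rz":0,"grip":0},{"dx":-0.1,"dy":-0.05,"dz":0.4,"rx":0,"ry":-0.2,"rz":0,"grip":0},{"dx":-0.1,"dy":-0.05,"dz":0.5,"rx":0,"ry":-0.2,"rz":0,"grip":0},{"dx":-0.1,"dy":-0.05,"dz":0.6,"rx":0,"ry":-0.2,"rz":0,"grip":0},{"dx":-0.1,"dy":-0.05,"dz":0.7,"rx":0,"ry":-0.2,"rz":0,"grip":0},{"dx":-0.1,"dy":-0.05,"dz":0.8,"rx":0,"ry":-0.2,"rz":0,"grip":0},{"dx":-0.1,"dy":-0.05,"dz":0.9,"rx":0,"ry":-0.2,"rz":0,"grip":0}]'

```text
t: 9.35
eef_pos: [493.9, -123.0, 106.5]
tcp_rot: [3.138, -0.049, 0.011]
wrist_force: [1.4, 0.6, 9.0]
gripper_width: 0.325
```

```bash
python3 -c "
from h import *
go(490.5,-121.8,101.5,-2)"
```

```text
t 9.35 pos [ 493.92 -123.04  106.52] tilt/heading [ -1.79  -0.41 179.81] F [1.4 0.6 9. ] T [ 0.19 -0.21 -0.02] g 0.325
d cm [-0.35 -0.12  0.5 ] rot deg [ 0.19 -0.41  0.21]
```

Emit:
apply_moves --increments '[{"dx":-0.2,"dy":-0.1,"dz":0.2,"rx":0.2,"ry":-0.5,"rz":0,"grip":0},{"dx":-0.4,"dy":-0.1,"dz":0.3,"rx":0.2,"ry":-0.5,"rz":0,"grip":0},{"dx":-0.4,"dy":-0.1,"dz":0.4,"rx":0.2,"ry":-0.5,"rz":0,"grip":0},{"dx":-0.4,"dy":-0.1,"dz":0.5,"rx":0.2,"ry":-0.5,"rz":0,"grip":0},{"dx":-0.4,"dy":-0.1,"dz":0.6,"rx":0.2,"ry":-0.5,"rz":0,"grip":0},{"dx":-0.4,"dy":-0.1,"dz":0.65,"rx":0.2,"ry":-0.5,"rz":0,"grip":0},{"dx":-0.4,"dy":-0.1,"dz":0.7,"rx":0.2,"ry":-0.5,"rz":0,"grip":0}]'

```text
t: 9.93
eef_pos: [491.1, -122.2, 101.8]
tcp_rot: [3.141, -0.049, -0.0]
wrist_force: [-2.9, 3.4, 18.8]
gripper_width: 0.325
```

```bash
python3 -c "
from h import *
go(490.5,-121.8,101.5,-2)"
```

```text
t 9.93 pos [ 491.07 -122.19  101.81] tilt/heading [ -1.78   0.   179.99] F [-2.9  3.4 18.8] T [0.29 0.5  0.01] g 0.325
d cm [-0.06 -0.04  0.03] rot deg [0.01 0.   0.22]
```

Emit:
apply_moves --increments '[{"dx":-0.05,"dy":0,"dz":0.3,"rx":0,"ry":0,"rz":0,"grip":0},{"dx":-0.05,"dy":0,"dz":0.45,"rx":0,"ry":0,"rz":0,"grip":0},{"dx":-0.05,"dy":0,"dz":0.6,"rx":0,"ry":0,"rz":0,"grip":0},{"dx":-0.05,"dy":0,"dz":0.7,"rx":0,"ry":0,"rz":0,"grip":0},{"dx":-0.05,"dy":0,"dz":0.7,"rx":0,"ry":0,"rz":0,"grip":0}]'

```text
t: 10.35
eef_pos: [493.1, -122.4, 101.8]
tcp_rot: [3.141, -0.048, 0.004]
wrist_force: [-10.0, 9.0, 43.6]
gripper_width: 0.326
```

```bash
python3 -c "
from h import *
go(490.5,-121.8,101.5,-2)"
```

```text
t 10.35 pos [ 493.11 -122.43  101.76] tilt/heading [-1.7600e+00 -1.5000e-01  1.7998e+02] F [-10.    9.   43.6] T [ 1.47  2.48 -0.18] g 0.326
d cm [-0.26 -0.05  0.03] rot deg [ 0.02 -0.15  0.24]
```

It has hit a hard stop at an underside of about 44, with 44 N on the wrist and no further sinking. Lift.

Emit:
apply_moves --increments '[{"dx":-0.1,"dy":0,"dz":-0.2,"rx":0,"ry":0,"rz":0,"grip":0},{"dx":-0.2,"dy":0,"dz":-0.6,"rx":0,"ry":0,"rz":0,"grip":0},{"dx":-0.2,"dy":0,"dz":-1.2,"rx":0,"ry":0,"rz":0,"grip":0},{"dx":-0.2,"dy":0,"dz":-2,"rx":0,"ry":0,"rz":0,"grip":0},{"dx":-0.2,"dy":0,"dz":-3,"rx":0,"ry":0,"rz":0,"grip":0},{"dx":-0.2,"dy":0,"dz":-4,"rx":0,"ry":0,"rz":0,"grip":0},{"dx":-0.2,"dy":0,"dz":-5,"rx":0,"ry":0,"rz":0,"grip":0},{"dx":-0.2,"dy":0,"dz":-5.5,"rx":0,"ry":0,"rz":0,"grip":0},{"dx":-0.2,"dy":0,"dz":-5.5,"rx":0,"ry":0,"rz":0,"grip":0},{"dx":-0.2,"dy":0,"dz":-5.5,"rx":0,"ry":0,"rz":0,"grip":0}]'

```text
t: 11.18
eef_pos: [491.1, -122.5, 157.1]
tcp_rot: [3.141, -0.048, 0.005]
wrist_force: [-0.3, 0.2, -3.1]
gripper_width: 0.323
```

```bash
python3 -c "
from h import *
go(518.7,150.5,158,-2)"
```

```text
t 11.18 pos [ 491.12 -122.45  157.13] tilt/heading [ -1.76  -0.19 179.97] F [-0.3  0.2 -3.1] T [0.   0.03 0.01] g 0.323
d cm [  1.92 -27.37  -0.1 ] rot deg [ 0.03 -0.19  0.24]
```

Carry it back to the first spot.

Emit:
apply_moves --increments '[{"dx":0.05,"dy":-0.7,"dz":0,"rx":0,"ry":-0.2,"rz":0,"grip":0},{"dx":0.15,"dy":-2,"dz":0,"rx":0,"ry":-0.2,"rz":0,"grip":0},{"dx":0.3,"dy":-4,"dz":0,"rx":0,"ry":-0.2,"rz":0,"grip":0},{"dx":0.5,"dy":-6.5,"dz":0,"rx":0,"ry":-0.2,"rz":0,"grip":0},{"dx":0.65,"dy":-9,"dz":0,"rx":0,"ry":-0.2,"rz":0,"grip":0},{"dx":0.85,"dy":-11.5,"dz":0,"rx":0,"ry":-0.2,"rz":0,"grip":0},{"dx":1,"dy":-14,"dz":0,"rx":0,"ry":-0.2,"rz":0,"grip":0},{"dx":1.2,"dy":-16.5,"dz":0,"rx":0,"ry":-0.2,"rz":0,"grip":0},{"dx":1.4,"dy":-19,"dz":0,"rx":0,"ry":-0.2,"rz":0,"grip":0},{"dx":1.55,"dy":-21.5,"dz":0,"rx":0,"ry":-0.2,"rz":0,"grip":0},{"dx":1.7,"dy":-23.5,"dz":0,"rx":0,"ry":-0.2,"rz":0,"grip":0},{"dx":1.8,"dy":-25.2,"dz":0,"rx":0,"ry":-0.2,"rz":0,"grip":0},{"dx":1.9,"dy":-26.5,"dz":0,"rx":0,"ry":-0.2,"rz":0,"grip":0},{"dx":1.9,"dy":-27.3,"dz":0,"rx":0,"ry":-0.2,"rz":0,"grip":0},{"dx":1.9,"dy":-27.3,"dz":0,"rx":0,"ry":-0.2,"rz":0,"grip":0},{"dx":1.9,"dy":-27.3,"dz":0,"rx":0,"ry":-0.2,"rz":0,"grip":0}]'

```text
t: 12.52
eef_pos: [518.2, 149.7, 156.7]
tcp_rot: [3.14, -0.047, -0.002]
wrist_force: [-1.5, -0.4, -4.5]
gripper_width: 0.329
```

```bash
python3 - <<'E'
from h import *
T=cap('top','top4');W=cloud(T);s=cap('scene','scene4');S=cloud(s)
for n,W in(('top',W),('scene',S)):
    P=W.reshape(-1,3);P=P[~np.isnan(P).any(1)]
    for nm,y in(('a',-38),('mid',0),('b',38)):
        out=[]
        for x in(-39,0,39):
            q=P[(np.hypot(P[:,0]-490-x,P[:,1]+121-y)<8)]; out.append((round(float(np.median(q[:,2])),1) if len(q) else None))
        print(n,nm,out)
    Q=P[np.hypot(P[:,0]-519,P[:,1]-150.5)<75]; D=Q[(Q[:,2]>95)&(Q[:,2]<125)]
    A=np.c_[D[:,:2]-[519,150],np.ones(len(D))]; k=np.ones(len(D),bool)
    for _ in range(8):
        f=np.linalg.lstsq(A[k],D[k,2],rcond=None)[0]; k=abs(A@f-D[:,2])<3
    print('plane',f.round(4),cv2.minEnclosingCircle(D[k][:,:2].astype(np.float32)))
cv2.imwrite('pics/top4c.png',np.hstack([cv2.resize(T['img'][150:250,250:370],(480,400)),cv2.resize(s['img'][180:290,150:270],(320,293)).copy() if 0 else cv2.resize(s['img'][170:290,140:270],(320,400))])[:,:,::-1])
go(518.7,150.5,57.5,-2)
E
```

```text
top a [40.0, 42.5, 40.2]
top mid [40.5, 40.4, 40.3]
top b [39.8, 42.0, 40.6]
plane [-6.000000e-03  8.000000e-04  1.090918e+02] ((516.717529296875, 150.20924377441406), 49.820560455322266)
scene a [42.4, 44.4, 42.8]
scene mid [42.7, 42.9, 42.7]
scene b [43.0, 44.5, 42.6]
plane [-5.000000e-03  3.500000e-03  1.112378e+02] ((517.7083740234375, 148.15771484375), 51.00485610961914)
t 12.62 pos [518.41 149.11 156.89] tilt/heading [-1.8100e+00  4.0000e-02  1.7994e+02] F [ 0.9 -0.1 -3.8] T [ 0.01 -0.04 -0.  ] g 0.326
d cm [ 0.03 -0.15  9.94] rot deg [0.06 0.04 0.19]
```

View pics/top4c.png

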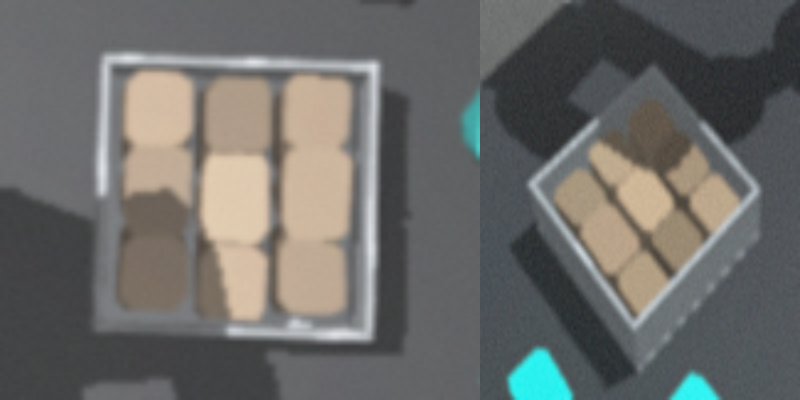

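Both chunks are fully down: 44.4 and 44.5 in the scene view, with the others at about 42.7. All nine look level below the rim in both crops. Now lower the tamper.

Emit:
apply_moves --increments '[{"dx":0,"dy":0,"dz":0.6,"rx":0,"ry":0,"rz":0,"grip":0},{"dx":0,"dy":0,"dz":1.5,"rx":0,"ry":0,"rz":0,"grip":0},{"dx":0,"dy":0,"dz":2.7,"rx":0,"ry":0,"rz":0,"grip":0},{"dx":0,"dy":0,"dz":4,"rx":0,"ry":0,"rz":0,"grip":0},{"dx":0,"dy":0,"dz":5.3,"rx":0,"ry":0,"rz":0,"grip":0},{"dx":0,"dy":0,"dz":6.6,"rx":0,"ry":0,"rz":0,"grip":0},{"dx":0,"dy":0,"dz":7.7,"rx":0,"ry":0,"rz":0,"grip":0},{"dx":0,"dy":0,"dz":8.6,"rx":0,"ry":0,"rz":0,"grip":0},{"dx":0,"dy":0,"dz":9.2,"rx":0,"ry":0,"rz":0,"grip":0},{"dx":0,"dy":0,"dz":9.5,"rx":0,"ry":0,"rz":0,"grip":0},{"dx":0,"dy":0,"dz":9.6,"rx":0,"ry":0,"rz":0,"grip":0},{"dx":0,"dy":0,"dz":9.6,"rx":0,"ry":0,"rz":0,"grip":0}]'

```text
t: 13.62
eef_pos: [518.6, 149.0, 61.0]
tcp_rot: [3.14, -0.049, -0.0]
wrist_force: [-0.4, -0.2, -4.4]
gripper_width: 0.325
```

```bash
python3 -c "
from h import *
go(518.7,150.5,57.5,-2)"
```

```text
t 13.62 pos [518.64 149.02  61.04] tilt/heading [-1.8000e+00  1.0000e-02  1.7994e+02] F [-0.4 -0.2 -4.4] T [ 0.   -0.03  0.04] g 0.325
d cm [ 0.   -0.15  0.35] rot deg [0.06 0.01 0.2 ]
```

Emit:
apply_moves --increments '[{"dx":0,"dy":0,"dz":0.1,"rx":0,"ry":0,"rz":0,"grip":0},{"dx":0,"dy":0,"dz":0.2,"rx":0,"ry":0,"rz":0,"grip":0},{"dx":0,"dy":0,"dz":0.25,"rx":0,"ry":0,"rz":0,"grip":0},{"dx":0,"dy":0,"dz":0.3,"rx":0,"ry":0,"rz":0,"grip":0},{"dx":0,"dy":0,"dz":0.35,"rx":0,"ry":0,"rz":0,"grip":0},{"dx":0,"dy":0,"dz":0.35,"rx":0,"ry":0,"rz":0,"grip":0}]'

```text
t: 14.12
eef_pos: [518.8, 149.1, 57.9]
tcp_rot: [3.14, -0.05, 0.0]
wrist_force: [-1.4, 0.3, -1.3]
gripper_width: 0.326
```

```bash
python3 -c "
from h import *
go(518.7,149,57.5,-2)"
```

```text
t 14.12 pos [518.82 149.07  57.94] tilt/heading [-1.8100e+00 -1.0000e-02  1.7995e+02] F [-1.4  0.3 -1.3] T [-0.03  0.15 -0.01] g 0.326
d cm [-0.01  0.01  0.04] rot deg [ 0.05 -0.01  0.19]
```

Emit:
apply_moves --increments '[{"dx":0,"dy":0,"dz":0.06,"rx":0,"ry":0,"rz":0,"grip":0},{"dx":0,"dy":0,"dz":0.06,"rx":0,"ry":0,"rz":0,"grip":0},{"dx":0,"dy":0,"dz":0.06,"rx":0,"ry":0,"rz":0,"grip":0.36},{"dx":0,"dy":0,"dz":0.06,"rx":0,"ry":0,"rz":0,"grip":0.42},{"dx":0,"dy":0,"dz":0.06,"rx":0,"ry":0,"rz":0,"grip":0.5},{"dx":0,"dy":0,"dz":0.06,"rx":0,"ry":0,"rz":0,"grip":0.7},{"dx":0,"dy":0,"dz":0.06,"rx":0,"ry":0,"rz":0,"grip":1},{"dx":0,"dy":0,"dz":0.06,"rx":0,"ry":0,"rz":0,"grip":1},{"dx":0,"dy":0,"dz":0.06,"rx":0,"ry":0,"rz":0,"grip":1},{"dx":0,"dy":0,"dz":0.06,"rx":0,"ry":0,"rz":0,"grip":1},{"dx":0,"dy":0,"dz":0.06,"rx":0,"ry":0,"rz":0,"grip":1}]'

```text
t: 15.03
eef_pos: [518.8, 149.1, 57.3]
tcp_rot: [3.14, -0.049, 0.0]
wrist_force: [-0.0, 0.6, -0.7]
gripper_width: 1.004
```

```bash
python3 -c "
from h import *
go(518.7,150.5,200,-2)"
```

```text
t 15.03 pos [518.84 149.08  57.35] tilt/heading [-1.8100e+00 -1.0000e-02  1.7995e+02] F [-0.   0.6 -0.7] T [ 0.04 -0.03 -0.02] g 1.004
d cm [ -0.02  -0.13 -14.27] rot deg [ 0.05 -0.01  0.19]
```

Emit:
apply_moves --increments '[{"dx":0,"dy":0,"dz":-1,"rx":0,"ry":0,"rz":0,"grip":1},{"dx":0,"dy":0,"dz":-2.5,"rx":0,"ry":0,"rz":0,"grip":1},{"dx":0,"dy":0,"dz":-4,"rx":0,"ry":0,"rz":0,"grip":1},{"dx":0,"dy":0,"dz":-6,"rx":0,"ry":0,"rz":0,"grip":1},{"dx":0,"dy":0,"dz":-8,"rx":0,"ry":0,"rz":0,"grip":1},{"dx":0,"dy":0,"dz":-10,"rx":0,"ry":0,"rz":0,"grip":1},{"dx":0,"dy":0,"dz":-12,"rx":0,"ry":0,"rz":0,"grip":1},{"dx":0,"dy":0,"dz":-14,"rx":0,"ry":0,"rz":0,"grip":1},{"dx":0,"dy":0,"dz":-16,"rx":0,"ry":0,"rz":0,"grip":1},{"dx":0,"dy":0,"dz":-17,"rx":0,"ry":0,"rz":0,"grip":1},{"dx":0,"dy":0,"dz":-17,"rx":0,"ry":0,"rz":0,"grip":1},{"dx":0,"dy":0,"dz":-17,"rx":0,"ry":0,"rz":0,"grip":1}]'

```text
t: 16.03
eef_pos: [518.8, 149.2, 227.6]
tcp_rot: [3.14, -0.049, 0.001]
wrist_force: [-1.2, -0.2, 0.3]
gripper_width: 1.0
```

```bash
python3 - <<'E'
from h import *
c=cap('scene','scene5');W=cloud(c);P=W.reshape(-1,3);P=P[~np.isnan(P).any(1)]
Q=P[np.hypot(P[:,0]-519,P[:,1]-149)<75]
h=Q[(Q[:,2]>113)&(Q[:,2]<123)];print('top',h.mean(0),len(h))
D=Q[(Q[:,2]>7)&(Q[:,2]<18)];print('disc',cv2.minEnclosingCircle(D[:,:2].astype(np.float32)),np.median(D[:,2]))
for y in(-38,0,38): print([round(float(np.median(P[np.hypot(P[:,0]-490-x,P[:,1]+121-y)<8][:,2])),1) for x in(-39,0,39)])
go(518.7,150.5,200,-2)
E
```

```text
top [519.48852376 146.68580803 117.7309618 ] 124
disc ((518.6458129882812, 147.52345275878906), 50.90824508666992) 12.384109642977098
[43.0, 44.5, 42.5]
[42.6, 42.7, 43.1]
[42.0, 44.9, 42.6]
t 16.08 pos [518.22 149.18 226.37] tilt/heading [-1.8000e+00  8.0000e-02  1.7994e+02] F [-0.3  0.  -0.2] T [0.03 0.01 0.01] g 0.997
d cm [ 0.05 -0.14  2.64] rot deg [0.06 0.08 0.2 ]
```

View pics/scene5.png

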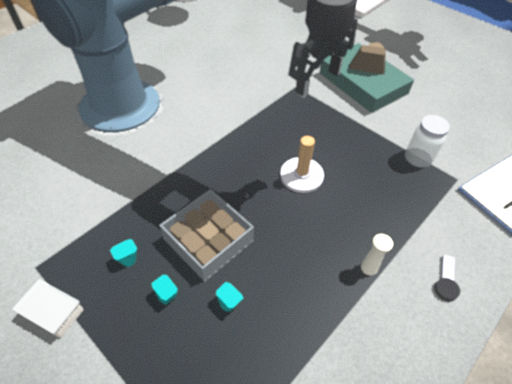

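The tamper stands upright at (303,165), the bin is level at (207,232), the gripper is clear, and the look-alikes haven't been touched.

```bash
python3 -c "
from plant import r
print(r.finish_job())"
```

```text
the job is handed in; nothing more can be done
None
```

The job is done and handed in at about 16 s of the 42 s allowed. I gripped the tamper by its handle and pressed both proud chunks down in one press at the bin's middle. I then stood the tamper back on the bench close to where it started and let go.

- **Press:** it stopped hard with the disc's underside about 44 mm above the bench. The highest wrist force I read, between moves, was about 46 N in total (limit 120 N).
- **Chunks:** in the last scene picture the two pressed chunks top out at 44.5 and 44.9 mm. The other seven are at 42–43 mm, and the rim is 54 mm.
- **Tamper:** it stands upright at about (519, 148), with its top at 118 mm. That is well clear of the bin, and the open gripper is about 110 mm above it.
- **Look-alikes:** the turquoise pieces look unmoved and were never touched.
- **Disagreements:**
  - The top camera reads heights about 2 mm lower than the scene camera, within the stated calibration.
  - The arm drifted about 3 mm in x while pressing; I corrected this during the press, and it stayed within the disc's 12 mm clearance.

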